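# Crate to the bay, ball dish turned over it

### The arm

A 6-joint arm with a two-finger parallel gripper is mounted at the origin on the work surface. World frame = base frame: x ahead of the robot, y to its left, z up, the work surface at z = 0. Lengths are in m, angles in rad, forces in N, time in s.
With the tool pointing down it reaches from about 0.25 to 0.85 m from the base axis. Payload 12.5 kg.
Tool frame: the origin (TCP) lies on the centre line of the jaws, within the pads' length; the fingertips stand 25 mm ahead of it and the grasp point (between the pads) lies 6 mm ahead of it; z points along the fingers, y is the direction in which the jaws open and shut (so a half turn about z gives the same grasp; the last joint's range is limited). The gripper opens to 93 mm and grips with 3 to 60 N. Pads are 15 mm wide; open, the fingers measure 128 mm over their backs; the gripper's body (75 mm by 188 mm) begins 65 mm behind the grasp point.
Start: joints at [-1.209, 0.351, 1.652, -0, 1.139, -0.085], TCP at [0.238, -0.496, 0.244] pointing down, gripper open.
Joint ranges: [-2.75, 2.75], [-0.79, 2.1], [0.01, 2.65], [-1.57, 4.71], [0.07, 3.14], [-2.87, 2.87]. Speed limits (rad/s): [2.22, 2.22, 2.79, 3.14, 3.14, 3.14].

### API

Orientations are given as a unit quaternion [x, y, z, w].
In Python, from plant import r gives the robot as it stands.
- The arm moves only by the tool apply_moves, never from a script. Its argument "deltas" is text: rows parted by semicolons, each of 6 numbers parted by spaces: the shift along the tool's x, y, z in m, then the turn, a rotation vector about the tool's x, y, z in rad. A call has exactly 5 rows; each row is the pose to reach, as a shift and turn from the pose commanded when the call began, along the tool's axes at that moment; what a row does not reach only later rows make up. A row lasts 1/8 s, in which the tool goes at most 62.5 mm and 10.7 degrees, less where a joint would pass 70% of its speed; a pose out of reach is approached as far as the arm can. A call with a gripper value outside its range is refused whole. "claw" is the opening, from -1 (shut) to 1 (fully open), set as the call begins (left out, the last holds). The fingers move at their own pace and stop on an object; "grip_force" is the grip in N (left out, the last holds). Time passes only in rows, so rows that repeat a pose let the fingers close, or fill a call up. It gives the time, the measured TCP pose, the force and the opening at its end, in the units of the state.
- r.observe(): the state, without advancing time (a new reading comes with each control period).
- r.read_camera(name): name is "side" or "top" or "wrist"; returns a dict with "image" (480x640x3 uint8, red, green, blue), "depth" (480x640 float32, m along the optical axis (not along the pixel's ray), 0 where there is no reading), "intrinsics" (3x3 intrinsics, pixels), "dist_coeffs" ([k1, k2, p1, p2, k3] as OpenCV has them; the pictures are not rectified), "cam_to_world" (4x4, takes a point from camera to world coordinates). Camera axes: x right, y down, z forward; pixel columns grow to the right and rows downward; lengths in m; the calibration is good to about 2 mm. A picture is of the moment at which its call begins.
- r.sign_off(): hands the job in, once; it reports no verdict.
Trained networks look in a picture, given as the dict that the camera call returned (one of the last four; its "shot" number tells which), for a name from the list of things; names that differ only in an ending like _2 or _b are one class to them, and where a whole thing is asked for, a point or a joint stands for the part that bears it (a point fixed in the world has none). Each returns a list of dicts, best first, with "p" (0 to 1); they miss things now and then, are a little off and sometimes report something else, mostly with a low value. They report only what shows in the picture. A call takes as long as a camera call. They do not tell look-alikes from the thing itself.
- r.find_in(label, picture): "bbox" ([left, top, right, bottom] in pixels, round what is visible of it).
- r.regions_of(label, picture): "pixels" (480x640 bool, what is visible of it) and "bbox" ([left, top, right, bottom] in pixels, round what is visible of it).
The state is a dict: "time": time; "joint_positions": joint angles; "joint_velocities": joint speeds; "effort": joint torques, N m; "eef_pos": TCP position; "eef_rot": TCP orientation; "force": force on the tool from outside, world axes, zero at the start; "torque": the same for the moment, N m; "grip_width": finger opening in m.
Only numpy, scipy, OpenCV 4.12 (cv2) and the standard library are available. Lean on these libraries where they do the work, as an engineer would, in place of code of your own. Each camera call takes 0.05 s, during which the arm holds its last target.

### The job

In the school workshop, first push the plywood crate along the roller track until it is fully home against the stop at the bay's end. Then lift the wooden ball dish by the grip of its bail and, keeping it level and moving it so gently that the steel ball stays in the middle of the dish, carry it over and turn it about a quarter turn, so that its spout points straight back along the track with the spout's tip over the middle of the crate, low above the crate but touching neither it nor the track, as if about to pour. Finish while holding it there, still and level with the ball in the middle (do not pour, do not put it down), the crate still home, and everything else on the bench left where it was.

Things in the scene. Friction and masses are not known exactly. Their poses are not given: they have to be found in the camera images.
- track: Roller track fixed to the bench, 198 mm wide, with eleven free steel rollers, tops 35 mm above the bench. Origin on the bench under the centre of the crate's home place; y runs along the track the way the crate must be pushed, x across, z up. It reaches from y = -345 mm (open end) to +100 mm. Aluminium side rails: inner faces 148 mm apart, tops 45 mm above the bench.
- track_stop (a point): Middle of the top edge of the plywood stop that closes the bay, on its inner face: y = +80 mm in the track's frame, 75 mm above the bench. Plywood cheeks 8 mm thick on both rails, also 75 mm high, flank the bay from y = -62 to +88 mm. Axes as the track's.
- crate: Open plywood crate on the rollers: 140 mm across the track, 160 mm along it, 70 mm high (rim 105 mm above the bench), walls 8 mm, about 0.45 kg, 4 mm of play to each rail. Origin at the centre of its underside, y along the track. It starts 160 to 230 mm short of home (y = 0 in the track's frame, touching the stop), rolls with well under 1 N and stays where it is left.
- dish: Round turned-wood dish, 148 mm across, 0.3 kg, on the bench to the left, with a spout and a steel bail (6 mm rod, legs at y = +-75 mm) arching over it. Origin at the centre of its underside; +x points out through the spout, which starts roughly away from the robot; the bail lies in the y-z plane. Rim 33 mm high, open at the spout.
- dish_grip (a point): Centre of the wooden grip block at the top of the bail, 125 mm above the dish's underside, straight above its centre of mass; the block is 16 mm thick (along the dish's x), 54 mm long (along the dish's y) and 24 mm high. Axes as the dish's.
- dish_spout (a point): Tip of the dish's spout, 98 mm from the dish's axis along its +x, 21 mm above its underside. Spout 42 mm wide.
- dish_mid (a point): Point on the dish's axis 25 mm above its underside: the ball's centre when the ball is in the middle. Inside, the dish is flat (12 mm radius, 10 mm high), then rises at 8 degrees to 40 mm radius and at 15 degrees to 68 mm; the ball strays if the dish is jerked or tilted.
- ball_center (a point): Centre of the loose steel ball (30 mm diameter, 0.11 kg) lying in the middle of the dish.
- glue: Bystander: glue bottle, 56 mm diameter, 110 mm tall, beyond the track. Origin under its centre.
- jar: Bystander: closed glass jar, 70 mm diameter, 90 mm tall, beyond the track. Origin under its centre.
- tape: Bystander: roll of paper tape, 90 mm diameter, 24 mm high, between robot and track. Origin under its centre.
- offcut: Bystander: wood offcut 100 x 45 x 30 mm, between robot and track. Origin under its centre.
- driver: Bystander: screwdriver lying between robot and track.
- brush: Bystander: brush lying beyond the track.
- bowl: Bystander: dark wooden bowl without bail, 110 mm diameter, 35 mm high, left of the track's end. Origin under its centre.
There are look-alikes about, which are no part of the job. Of the things shaped like the crate, the plywood one is meant.

How it is judged:
On the way, in this order (a step that is already met when the one before it is completed fails the run):
1. the crate is home against the stop and at rest, the dish still standing (y of crate in the frame of track above -0.008 m and z of crate in the frame of track below 0.042 m and linear speed of crate below 0.03 m/s and height (world z) of dish below 0.02 m), for 0.2 s.
2. the dish is lifted clear of the bench in the fingers, the ball in its middle (height (world z) of dish above 0.06 m and contact force between dish and the fingers above 0.5 N and distance between ball_center and dish_mid below 0.04 m), for 0.2 s.
At the end, for the whole second after the job is handed in: Crate within 8 mm of home; dish held still in the fingers, underside 90-200 mm up, clear of crate and track, tilt under 0.12 rad, spout along the track's -y within 0.18 rad, its tip within 35 mm (across) and 45 mm (along) of the bay centre, ball within 25 mm of the dish's middle (y of crate in the frame of track above -0.008 m and z of crate in the frame of track below 0.042 m and x of dish_spout in the frame of track between -0.035 and 0.035 m and y of dish_spout in the frame of track between -0.045 and 0.045 m and y of dish in the frame of track above 0.04 m and angle between the x axis of dish and the y axis of track, either way round below 0.18 rad and angle between dish's own z axis and vertical below 0.12 rad and height (world z) of dish between 0.09 and 0.2 m and contact force between dish and the fingers above 0.5 N and contact force between dish and crate below 0.1 N and contact force between dish and track below 0.1 N and distance between ball_center and dish_mid below 0.025 m and linear speed of each of dish, crate below 0.03 m/s and angular speed of dish below 0.3 rad/s); the arm keeps its last pose, push and grip.
It fails at once if the ball strays more than 40 mm from the dish's middle (distance between ball_center and dish_mid above 0.04 m).
It fails at once if the dish is tilted more than 0.3 rad (angle between dish's own z axis and vertical above 0.3 rad).
It fails at once if the crate is tipped or lifted off the rollers (angle between crate's own z axis and vertical above 0.2 rad or height (world z) of crate above 0.07 m).
It fails at once if a bystander is moved more than 30 mm (distance of any of glue, jar, tape, offcut, driver, brush, bowl from where it was at the start of the episode above 0.03 m).
It also fails if it takes over 69 s, if anything falls off the work surface, if the arm or the gripper's body presses on something with over 40 N, if the wrist force passes 120 N, or if a joint passes its speed limit or range.

## Working session

There is one attempt and no reset: what is moved stays moved. The work goes in short steps, Python scripts to look and compute and a tool call to move; the robot and the scene stay as the last step left them, time stands still between calls to the robot, and variables do not carry over. Pictures are saved under pics/ and viewed, and the job is handed in when it is done.

Besides the shell and the picture viewer there is one more tool, called after ">>>" as a command line: name --argument value ..., lists and objects as JSON in quotes. apply_moves: Moves the arm, as the interface text tells. Its arguments: {"type":"object","properties":{"deltas":{"type":"string"},"claw":{"type":"number"},"grip_force":{"type":"number"}},"required":["deltas"]}

```bash
ls; mkdir -p pics
cat > h.py <<'E'
import numpy as np, cv2
from plant import r
from scipy.spatial.transform import Rotation as R
def save(d,n,crop=None,s=1):
    im=d["image"][...,::-1]
    if crop: im=im[crop[1]:crop[3],crop[0]:crop[2]]
    if s!=1: im=cv2.resize(im,None,fx=s,fy=s,interpolation=cv2.INTER_CUBIC)
    cv2.imwrite("pics/"+n,im)
def cloud(d):
    K=d["intrinsics"];D=np.array(d["dist_coeffs"]);v,u=np.mgrid[0:480,0:640]
    p=cv2.undistortPoints(np.stack([u.ravel(),v.ravel()],1).astype(np.float64)[:,None],np.array(K),D)[:,0]
    z=d["depth"].ravel();P=np.c_[p*z[:,None],z];T=np.array(d["cam_to_world"])
    W=P@T[:3,:3].T+T[:3,3];W[z<=0]=np.nan
    return W.reshape(480,640,3)
E
python3 - <<'E'
from h import *
print(r.observe())
for n in["side","top"]:
    d=r.read_camera(n);save(d,n+"0.png");print(n,np.round(d["cam_to_world"],3).tolist())
    np.savez(f"{n}0.npz",W=cloud(d),im=d["image"])
    for l in["crate","track","dish","dish_grip","ball_center","tape","offcut","driver","bowl","glue","jar","brush"]:
        print(l,[(np.round(x["bbox"]).astype(int).tolist(),round(x["p"],2)) for x in r.find_in(l,d)])
E
```

```text
pics
{'time': 0.0, 'joint_positions': array([-1.20862638e+00,  3.51283550e-01,  1.65242207e+00, -3.49420816e-06,
        1.13911541e+00, -8.46001287e-02]), 'joint_velocities': array([-0.00067078,  0.00160133,  0.00011474,  0.00088063, -0.00026603,
        0.00094429]), 'effort': array([ 1.66822781e-03, -4.97317135e+01, -2.85253412e+01,  6.99329143e-02,
        2.56262824e-02, -1.05377562e-04]), 'eef_pos': array([ 0.23753866, -0.49570496,  0.24307627]), 'eef_rot': array([ 9.75152798e-01,  2.21532486e-01, -8.65383238e-05, -6.08066918e-04]), 'force': array([ 0.09469694, -0.23354226,  0.48280931]), 'torque': array([ 0.03456527, -0.02816535,  0.03476452]), 'grip_width': 0.09308239688140944}
side [[-0.944, -0.251, 0.213, 0.269], [-0.33, 0.727, -0.603, 0.65], [-0.004, -0.639, -0.769, 0.896], [0.0, 0.0, 0.0, 1.0]]
crate [([288, 153, 365, 228], 0.97), ([432, 163, 460, 209], 0.63)]
track [([242, 152, 381, 304], 0.93), ([355, 248, 401, 280], 0.33), ([396, 187, 420, 246], 0.16)]
dish [([222, 342, 318, 439], 0.81), ([243, 148, 384, 305], 0.19)]
dish_grip [([223, 339, 321, 440], 0.72), ([168, 240,
[... 512 characters left out ...]
.996, 0.083, 0.406], [-1.0, 0.013, -0.021, 0.042], [0.02, -0.083, -0.996, 1.241], [0.0, 0.0, 0.0, 1.0]]
crate [([427, 320, 519, 400], 0.64), ([368, 193, 440, 252], 0.63)]
track [([293, 187, 470, 269], 0.85)]
dish [([168, 222, 230, 290], 0.87)]
dish_grip [([161, 221, 232, 290], 0.73), ([297, 113, 320, 185], 0.66)]
ball_center [([198, 256, 206, 264], 0.5)]
tape [([258, 277, 294, 316], 0.62)]
offcut [([326, 274, 367, 317], 0.57), ([164, 221, 233, 291], 0.36)]
driver [([385, 289, 446, 322], 0.9), ([167, 224, 234, 291], 0.71)]
bowl [([158, 148, 200, 192], 0.92)]
glue [([366, 124, 388, 156], 0.95), ([366, 193, 438, 255], 0.58)]
jar [([222, 129, 254, 165], 0.7)]
brush [([299, 111, 316, 185], 0.62)]
```

View pics/top0.png

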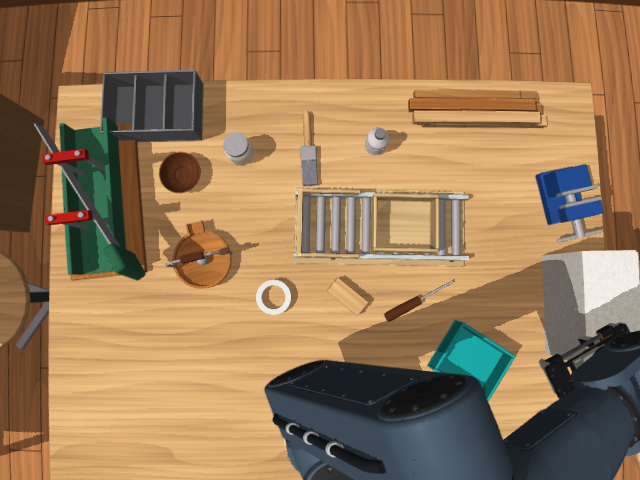

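View pics/side0.png

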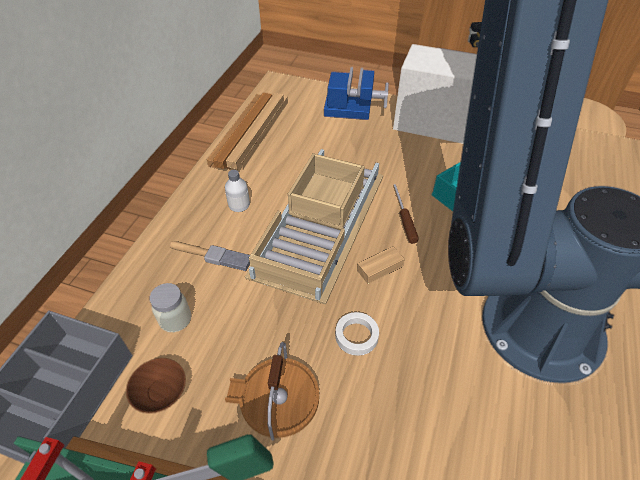

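The top view shows the plywood crate on the track at (403,222). The turquoise tray at (472,360) and the grey divided box at (153,105) only look like it: one isn't plywood and neither stands on the rollers. The dish with its bail is at (202,258), spout up in the picture, and the bowl at (180,172) has no bail. Next I'll crop to confirm and measure.

Run:
```python
from h import *
for n in["top","side"]:
    z=np.load(n+"0.npz");W=z["W"];im=z["im"]
    c=(150,100,480,300) if n=="top" else (200,140,410,450)
    s=2.4 if n=="top" else 1.9
    cv2.imwrite(f"pics/{n}c.png",cv2.resize(im[c[1]:c[3],c[0]:c[2],::-1],None,fx=s,fy=s,interpolation=cv2.INTER_CUBIC))
    X=W.reshape(-1,3)
    m=(X[:,0]>.3)&(X[:,0]<.75)&(X[:,1]>-.4)&(X[:,1]<.2)
    # crate rim 
    a=X[m&(abs(X[:,2]-.105)<.004)]
    print(n,"rim",len(a),cv2.minAreaRect(a[:,:2].astype(np.float32)*1000))
    a=X[m&(abs(X[:,2]-.075)<.003)]
    print(n,"75",len(a),cv2.minAreaRect(a[:,:2].astype(np.float32)*1000),np.round(np.percentile(a,[2,98],axis=0),3).tolist())
    a=X[m&(abs(X[:,2]-.045)<.003)]
    print(n,"45",len(a),cv2.minAreaRect(a[:,:2].astype(np.float32)*1000),np.round(np.percentile(a,[2,98],axis=0),3).tolist())
    m=(X[:,0]>.2)&(X[:,0]<.65)&(X[:,1]>.2)&(X[:,1]<.5)
    a=X[m&(X[:,2]>.1)&(X[:,2]<.16)]
    print("grip",len(a),np.round(a.mean(0),4),cv2.minAreaRect(a[:,:2].astype(np.float32)*1000),np.round(np.percentile(a,[2,98],axis=0),3).tolist())
    a=X[m&(abs(X[:,2]-.033)<.004)]
    print("rim",len(a),np.round(np.percentile(a,[2,98],axis=0),3).tolist(),cv2.minEnclosingCircle(a[:,:2].astype(np.float32)*1000))
```

```text
top rim 696 ((609.7282104492188, -181.8377685546875), (158.98487854003906, 275.9394836425781), 87.85420227050781)
top 75 698 ((605.46240234375, -84.84980773925781), (340.7206115722656, 287.4292907714844), 89.25877380371094) [[0.463, -0.251, 0.072], [0.745, 0.085, 0.078]]
top 45 2039 ((603.0656127929688, -132.11465454101562), (444.9156494140625, 290.4819641113281), 87.99880981445312) [[0.455, -0.335, 0.042], [0.626, 0.027, 0.048]]
grip 604 [0.452  0.401  0.1312] ((444.92230224609375, 376.94818115234375), (225.9583282470703, 75.83403015136719), 88.18904113769531) [[0.415, 0.27, 0.103], [0.479, 0.483, 0.158]]
rim 483 [[0.391, 0.259, 0.029], [0.645, 0.415, 0.036]] ((521.795654296875, 360.408935546875), 141.4781494140625)
side rim 683 ((609.18408203125, -179.7558135986328), (163.49581909179688, 276.011474609375), 87.49060821533203)
side 75 989 ((605.214599609375, -83.42958068847656), (345.0695495605469, 289.6753234863281), 88.7837905883789) [[0.463, -0.252, 0.072], [0.742, 0.089, 0.078]]
side 45 1696 ((602.6578369140625, -128.58547973632812), (445.335693359375, 290.21258544921875), 87.69519805908203) [[0.456, -0.329, 0.042], [0.628, 0.09, 0.048]]
grip 1027 [0.4446 0.4093 0.1318] ((445.2476806640625, 380.4935302734375), (41.908687591552734, 235.73561096191406), 8.03857135772705) [[0.414, 0.286, 0.104], [0.474, 0.499, 0.158]]
rim 1008 [[0.392, 0.261, 0.029], [0.642, 0.406, 0.037]] ((523.7493286132812, 359.73748779296875), 140.06773376464844)
```

Run:
```python
from h import *
W=np.load("top0.npz")["W"]
for u,v in[(180,172),(237,150),(376,140),(309,150),(274,297),(349,295),(405,305),(195,228),(140,250),(140,100)]:
    print(u,v,np.round(W[v,u],3))
```

```text
180 172 [0.694 0.395 0.003]
237 150 [0.726 0.229 0.094]
376 140 [ 0.751 -0.115  0.083]
309 150 [0.745 0.053 0.017]
274 297 [ 0.363  0.148 -0.001]
349 295 [ 0.366 -0.044  0.033]
405 305 [ 0.338 -0.187  0.022]
195 228 [0.542 0.348 0.023]
140 250 [0.487 0.492 0.02 ]
140 100 [0.882 0.497 0.038]
```

Run:
```python
from h import *
for n in["top","side"]:
    X=np.load(n+"0.npz")["W"].reshape(-1,3)
    def sel(x0,x1,y0,y1,z0,z1): 
        return X[(X[:,0]>x0)&(X[:,0]<x1)&(X[:,1]>y0)&(X[:,1]<y1)&(X[:,2]>z0)&(X[:,2]<z1)]
    mr=lambda a:[np.round(t,1) for t in cv2.minAreaRect(a[:,:2].astype(np.float32)*1000)]
    print(n)
    print("crate rim",mr(sel(.4,.66,-.35,.1,.100,.110)))
    print("bay 75",mr(sel(.4,.66,-.07,.12,.070,.080)))
    a=sel(.4,.66,-.4,.12,.040,.050);print("rails",mr(a))
    # rail line fits: 
    xm=.54
    for s in(0,1):
        for lab,b in(("rail",sel(.4,.66,-.4,-.08,.041,.049)),("cheek",sel(.4,.66,-.06,.06,.071,.079))):
            xc=(b[:,0].min()+b[:,0].max())/2
            q=b[(b[:,0]>xc+.06)] if s else b[b[:,0]<xc-.06]
            p=np.polyfit(q[:,1],q[:,0],1);print(lab,s,len(q),np.round(p,4))
    g=sel(.35,.55,.25,.43,.108,.145);
    g=g[np.hypot(*(g[:,:2]-[.45,.36]).T)<.05];print("grip",len(g),g.mean(0).round(4),mr(g),np.percentile(g[:,2],[1,99]).round(3))
    d=sel(.38,.54,.27,.44,.028,.038);d=d[d[:,0]<.50]
    from scipy.optimize import least_squares
    f=least_squares(lambda p:np.hypot(d[:,0]-p[0],d[:,1]-p[1])-p[2],[.45,.36,.07],loss="soft_l1",f_scale=.003);print("circ",len(d),f.x.round(4))
    s=sel(.515,.56,.30,.43,.012,.04);print("spout",len(s),s.mean(0).round(4),mr(s))
```

```text
top
crate rim [array([ 541.6, -179.4]), array([159.3, 139.5]), np.float64(87.9)]
bay 75 [array([547.1,   8.6]), array([152.2, 168.7]), np.float64(88.1)]
rails [array([ 542.5, -130. ]), array([444.9, 169.2]), np.float64(88.0)]
rail 0 387 [0.0392 0.4687]
cheek 0 147 [0.0372 0.4665]
rail 1 262 [0.0066 0.6141]
cheek 1 148 [0.0359 0.6263]
grip 180 [0.4592 0.3415 0.1329] [array([457.3, 352.1]), array([16.5, 80.5]), np.float64(12.8)] [0.115 0.141]
circ 270 [0.4478 0.3418 0.0578]
spout 390 [0.5338 0.3419 0.0231] [array([537.8, 341.9]), array([43.9, 83.1]), np.float64(0.1)]
side
crate rim [array([ 542.1, -176.7]), array([163.6, 140.8]), np.float64(88.1)]
bay 75 [array([547.4,  11.8]), array([155.3, 169.4]), np.float64(87.8)]
rails [array([ 542.6, -125.6]), array([445.4, 169.5]), np.float64(88.1)]
rail 0 351 [0.0406 0.4704]
cheek 0 168 [0.0299 0.4666]
rail 1 137 [0.0405 0.6194]
cheek 1 173 [0.0354 0.626 ]
grip 424 [0.4585 0.3486 0.1329] [array([457.6, 355.9]), array([16.5, 88.1]), np.float64(13.0)] [0.111 0.141]
circ 599 [0.4604 0.3342 0.0681]
spout 763 [0.5337 0.3417 0.0259] [array([537.5, 341.9]), array([45. , 83.6]), np.float64(0.0)]
```

View pics/topc.png

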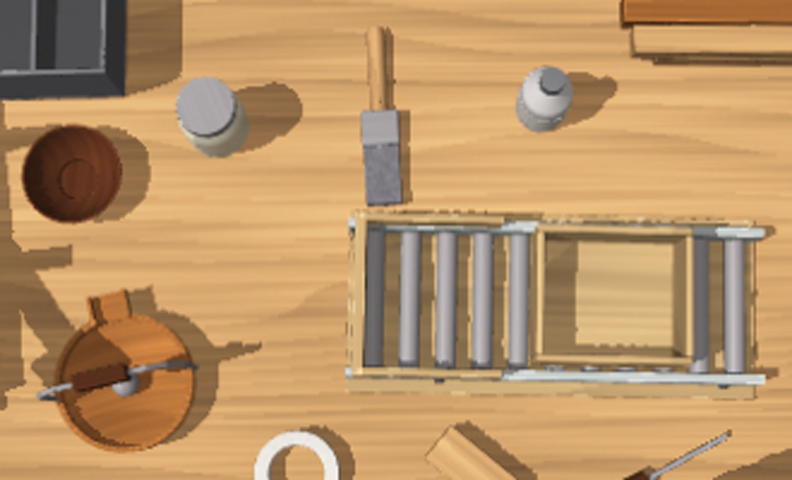

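View pics/sidec.png

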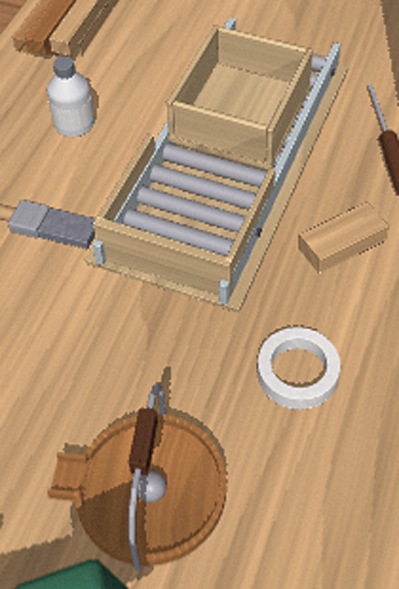

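```bash
cat >> h.py <<'E'
TY=np.array([.036,.99935,0]);TX=np.array([.99935,-.036,0]);TO=np.array([.547,-.0055,0])
def tw(x,y,z): return TO+TX*x+TY*y+np.array([0,0,z])
def plan(pos,jaw,p=None,q=None):
    """delta in tool axes from the measured pose to world pos, jaw (tool y) angle deg, pointing down"""
    s=r.observe(); A=R.from_quat(s["eef_rot"]); p=s["eef_pos"]
    j=np.radians(jaw); y=np.array([np.cos(j),np.sin(j),0]); z=np.array([0,0,-1.]); x=np.cross(y,z)
    B=R.from_matrix(np.c_[x,y,z])
    return A.inv().apply(np.array(pos)-p).round(4),(A.inv()*B).as_rotvec().round(4)
E
python3 - <<'E'
from h import *
print(plan(tw(0,-.295,.2),-2.1))
for n in["top","side"]:
    z=np.load(n+"0.npz");X=z["W"].reshape(-1,3);c=z["im"].reshape(-1,3).astype(int)
    m=(abs(X[:,0]-.455)<.04)&(abs(X[:,1]-.35)<.07)&(X[:,2]>.115)&(X[:,2]<.15)
    a=X[m];col=c[m];br=(col[:,0]-col[:,2]>15);b=a[br];print(n,len(b),b.mean(0).round(4),cv2.minAreaRect(b[:,:2].astype(np.float32)*1000),np.percentile(b[:,2],[5,50,95]).round(4))
    t=b[b[:,2]>.133];print(" top",len(t),t.mean(0).round(4),cv2.minAreaRect(t[:,:2].astype(np.float32)*1000))
    g=a[~br];print(" steel",len(g),g.mean(0).round(4))
E
```

```text
(array([ 0.3539, -0.0474,  0.0436]), array([-0.    , -0.    , -1.0873]))
top 201 [0.4623 0.3284 0.134 ] ((461.038330078125, 335.7978515625), (16.480167388916016, 113.83930206298828), 12.782596588134766) [0.1209 0.1354 0.139 ]
 top 155 [0.4623 0.3301 0.1363] ((462.391845703125, 329.5719909667969), (16.043315887451172, 55.752159118652344), 12.160883903503418)
 steel 43 [0.4598 0.3373 0.1251]
side 371 [0.4612 0.3355 0.1357] ((461.9591064453125, 336.98736572265625), (16.55097770690918, 107.5755386352539), 12.9235258102417) [0.1215 0.1381 0.1404]
 top 293 [0.4624 0.3341 0.1384] ((462.8954162597656, 332.86761474609375), (16.54514503479004, 54.6430549621582), 12.989653587341309)
 steel 115 [0.4578 0.3549 0.1261]
```

>>> apply_moves --deltas "0.03 -0.004 0.003 0 0 -0.08; 0.075 -0.01 0.008 0 0 -0.22; 0.125 -0.017 0.012 0 0 -0.38; 0.175 -0.024 0.017 0 0 -0.54; 0.22 -0.03 0.02 0 0 -0.7" --claw 0 --grip_force 20

```text
time: 1.92
eef_pos: [0.4244, -0.3727, 0.2235]
eef_rot: [0.839, 0.545, 0.0, 0.0]
force: [-0.3, -1.0, -0.3]
grip_width: 0.0484
```

Run:
```python
from h import *
print(plan(tw(0,-.3,.12),-2.1))
```

```text
(array([0.107 , 0.0747, 0.1035]), array([ 0.    , -0.    , -0.3818]))
```

>>> apply_moves --deltas "0.03 0.02 0.0 0 0 -0.1; 0.06 0.042 0.02 0 0 -0.2; 0.09 0.062 0.045 0 0 -0.3; 0.107 0.0747 0.075 0 0 -0.3818; 0.107 0.0747 0.1035 0 0 -0.3818"

```text
time: 2.55
eef_pos: [0.5363, -0.3061, 0.119]
eef_rot: [0.721, 0.693, 0.0, 0.0]
force: [-0.7, 0.2, -0.6]
grip_width: 0.0466
```

Run:
```python
from h import *
print(plan(tw(0,-.3,.08),-2.1))
print(plan(tw(0,-.09,.08),-2.1))
d=r.read_camera("side");save(d,"side1.png")
```

```text
(array([ 0.0008, -0.0001,  0.039 ]), array([ 0.0002, -0.    , -0.0027]))
(array([ 0.2108, -0.0008,  0.039 ]), array([ 0.0002, -0.    , -0.0027]))
```

View pics/side1.png

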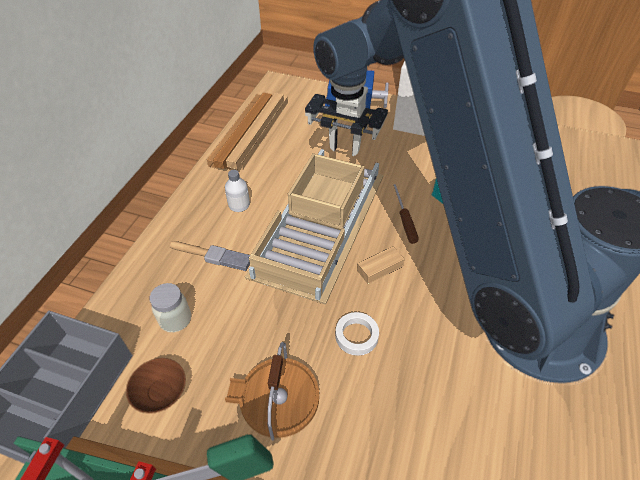

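The fingers are at (345,140), just behind the crate's rear wall and centred on it.

>>> apply_moves --deltas "0 0 0.02 0 0 0; 0 0 0.04 0 0 0; 0.006 0 0.04 0 0 0; 0.016 0 0.04 0 0 0; 0.028 0 0.04 0 0 0"

```text
time: 3.22
eef_pos: [0.5367, -0.2785, 0.0809]
eef_rot: [0.722, 0.692, 0.0, 0.001]
force: [0.3, 0.3, 0.5]
grip_width: 0.0464
```

>>> apply_moves --deltas "0.01 0 0 0 0 0; 0.02 0 0 0 0 0; 0.03 0 0 0 0 0; 0.04 0 0 0 0 0; 0.05 0 0 0 0 0"

```text
time: 3.85
eef_pos: [0.5385, -0.2285, 0.0801]
eef_rot: [0.722, 0.692, -0.0, 0.0]
force: [-1.0, -2.3, 1.1]
grip_width: 0.0466
```

>>> apply_moves --deltas "0.012 0 0 0 0 0; 0.024 0 0 0 0 0; 0.036 0 0 0 0 0; 0.048 0 0 0 0 0; 0.06 0 0 0 0 0"

```text
time: 4.47
eef_pos: [0.5409, -0.1683, 0.08]
eef_rot: [0.722, 0.692, -0.0, -0.0]
force: [-1.4, -2.1, 0.1]
grip_width: 0.0464
```

Run:
```python
from h import *
print(plan(tw(0,-.09,.08),-2.1))
d=r.read_camera("side");save(d,"side2.png")
X=cloud(d).reshape(-1,3)
X=X[(X[:,0]>.4)&(X[:,0]<.66)&(X[:,1]>-.35)&(X[:,1]<.12)&(X[:,2]>.1)&(X[:,2]<.11)]
c=np.array(cv2.minAreaRect(X[:,:2].astype(np.float32))[0]);print(c,cv2.minAreaRect(X[:,:2].astype(np.float32)),np.dot(np.r_[c,0]-TO,TY))
```

```text
(array([ 0.0729, -0.0002,  0.    ]), array([-0.0003, -0.0001, -0.0055]))
[ 0.54587048 -0.08591652] ((0.5458704829216003, -0.08591651916503906), (0.18251875042915344, 0.14112253487110138), 88.0995101928711) -0.08040491104240417
```

View pics/side2.png

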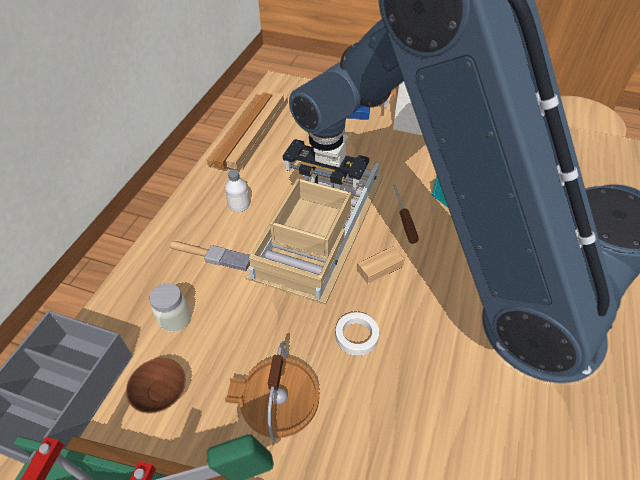

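>>> apply_moves --deltas "0.012 0 0 0 0 0; 0.024 0 0 0 0 0; 0.036 0 0 0 0 0; 0.046 0 0 0 0 0; 0.054 0 0 0 0 0"

```text
time: 5.15
eef_pos: [0.5433, -0.1145, 0.0801]
eef_rot: [0.722, 0.692, -0.0, -0.0]
force: [-0.6, -1.0, 0.2]
grip_width: 0.0464
```

>>> apply_moves --deltas "0.004 0 0 0 0 0; 0.008 0 0 0 0 0; 0.011 0 0 0 0 0; 0.014 0 0 0 0 0; 0.016 0 0 0 0 0"

```text
time: 5.78
eef_pos: [0.544, -0.0991, 0.0801]
eef_rot: [0.722, 0.692, 0.0, -0.0]
force: [-0.7, -0.7, 0.3]
grip_width: 0.0467
```

Run:
```python
from h import *
print(plan(tw(0,-.09,.08),-2.1),r.observe()["force"])
for n in["side","top"]:
    d=r.read_camera(n);save(d,n+"3.png",(230,130,400,320) if n=="side" else None,3 if n=="side" else 1)
    X=cloud(d).reshape(-1,3)
    X=X[(X[:,0]>.4)&(X[:,0]<.66)&(X[:,1]>-.35)&(X[:,1]<.12)&(X[:,2]>.1)&(X[:,2]<.11)]
    t=(X-TO)@TY;x=(X-TO)@TX;k=abs(x)<.06
    print("front edge y",np.percentile(t[k],[98,99.5,100]))
```

```text
(array([ 0.0037, -0.0004,  0.0001]), array([-0.    , -0.    , -0.0056])) [-0.73703485 -0.66662393  0.33601444]
front edge y [0.07833278 0.07877637 0.07935203]
front edge y [0.07510005 0.07515155 0.07515487]
```

View pics/side3.png

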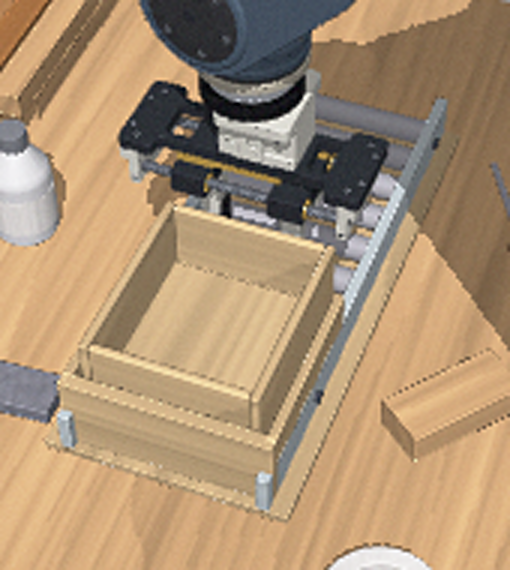

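The crate has nearly reached the stop. I'll push a few more millimetres until the wrist feels contact.

>>> apply_moves --deltas "0.002 0 0 0 0 0; 0.003 0 0 0 0 0; 0.004 0 0 0 0 0; 0.005 0 0 0 0 0; 0.006 0 0 0 0 0"

```text
time: 6.5
eef_pos: [0.5447, -0.0957, 0.0806]
eef_rot: [0.721, 0.693, -0.001, 0.002]
force: [-2.3, -24.8, 1.6]
grip_width: 0.0465
```

The force reads 25 N against the stop, so the crate is home. I'll relax the push, pause, and back off.

>>> apply_moves --deltas "-0.002 0 0 0 0 0; -0.002 0 0 0 0 0; -0.004 0 0 0 0 0; -0.015 0 0 0 0 0; -0.035 0 0 0 0 0"

```text
time: 7.12
eef_pos: [0.5427, -0.1289, 0.0801]
eef_rot: [0.722, 0.692, 0.0, -0.0]
force: [0.1, -0.3, 0.5]
grip_width: 0.0466
```

>>> apply_moves --deltas "0 0 -0.03 0 0 0; 0 0 -0.08 0 0 0; 0 0 -0.13 0 0 0; 0 0 -0.16 0 0 0; 0 0 -0.17 0 0 0" --claw -0.25

```text
time: 7.75
eef_pos: [0.5431, -0.1293, 0.2518]
eef_rot: [0.722, 0.692, 0.001, 0.001]
force: [-0.2, 0.1, 0.1]
grip_width: 0.0347
```

Run:
```python
from h import *
for n in["side","top"]:
    d=r.read_camera(n);save(d,n+"4.png")
    X=cloud(d).reshape(-1,3)
    X=X[(X[:,0]>.4)&(X[:,0]<.66)&(X[:,1]>-.35)&(X[:,1]<.12)&(X[:,2]>.1)&(X[:,2]<.11)]
    c=cv2.minAreaRect(X[:,:2].astype(np.float32)*1000);p=np.r_[c[0],0]/1000-TO
    print(c,"track",p@TX,p@TY)
print(r.observe()["eef_pos"],plan([.4627,.331,.25],12.7))
```

```text
((548.75048828125, -4.0108642578125), (163.80335998535156, 141.24424743652344), 87.92692565917969) track 0.0016957415771483443 0.0015511853820800745
((547.9198608398438, -7.4362030029296875), (160.25567626953125, 140.18870544433594), 88.03399658203125) track 0.000988966238403315 -0.0019018294807434087
[ 0.54279009 -0.12888629  0.25022923] (array([ 4.56e-01, -9.96e-02,  1.00e-04]), array([ 6.000e-04,  2.000e-04, -2.644e-01]))
```

View pics/side4.png

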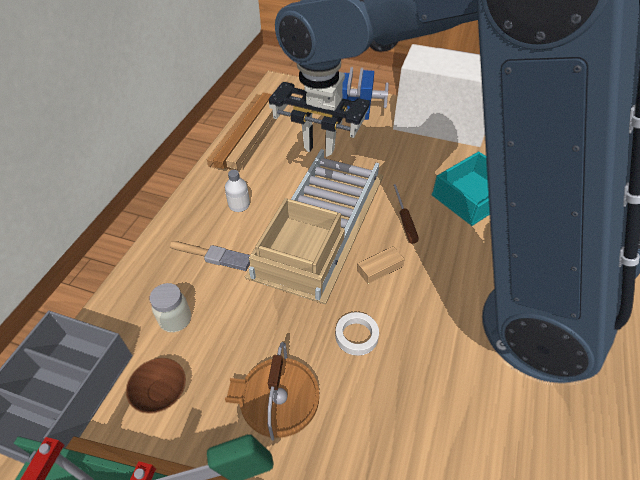

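The crate sits home: its centre measures y between -2 and +1.5 mm in the two views, against 0. Now I'll move above the dish grip.

>>> apply_moves --deltas "0.02 -0.004 0 0 0 -0.01; 0.06 -0.013 0 0 0 -0.03; 0.11 -0.024 0 0 0 -0.06; 0.165 -0.036 0 0 0 -0.09; 0.22 -0.048 0 0 0 -0.12"

```text
time: 8.48
eef_pos: [0.5026, 0.096, 0.2488]
eef_rot: [0.679, 0.735, -0.001, -0.001]
force: [1.1, -0.1, -0.3]
grip_width: 0.0349
```

>>> apply_moves --deltas "0.055 -0.005 0 0 0 -0.03; 0.11 -0.01 0 0 0 -0.06; 0.16 -0.015 0 0 0 -0.09; 0.2 -0.02 0 0 0 -0.12; 0.22 -0.022 0 0 0 -0.14"

```text
time: 9.1
eef_pos: [0.4634, 0.3131, 0.2488]
eef_rot: [0.625, 0.781, -0.001, -0.001]
force: [0.3, -0.5, 0.2]
grip_width: 0.035
```

Run:
```python
from h import *
d=r.read_camera("wrist");save(d,"w5.png");print(np.round(d["cam_to_world"],3).tolist())
X=cloud(d);np.savez("w5.npz",W=X,im=d["image"])
print(r.observe()["eef_pos"],plan([.4627,.331,.25],12.7))
```

```text
[[0.976, 0.21, 0.065, 0.444], [0.22, -0.93, -0.296, 0.398], [-0.002, 0.303, -0.953, 0.392], [0.0, 0.0, 0.0, 1.0]]
[0.46345775 0.31407825 0.24899218] (array([ 0.0167,  0.003 , -0.001 ]), array([-0.0018, -0.0001,  0.0003]))
```

View pics/w5.png

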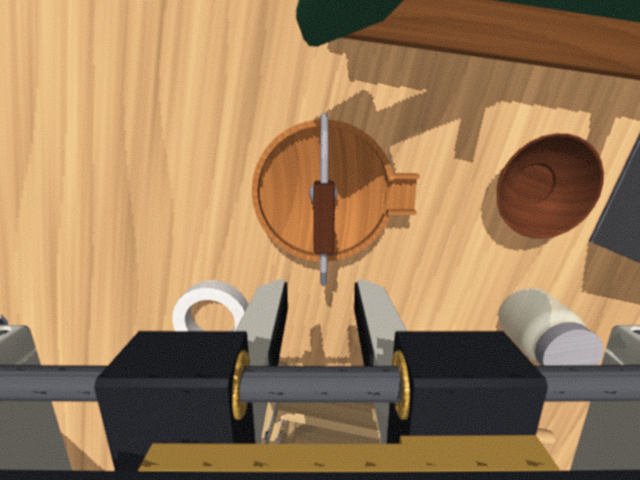

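The grip shows at (324,217), square between the jaws, with the ball under it at about (322,193).

Run:
```python
from h import *
z=np.load("w5.npz");W=z["W"][170:265,300:350];c=z["im"][170:265,300:350].astype(int)
X=W.reshape(-1,3);c=c.reshape(-1,3)
t=X[(X[:,2]>.132)&(X[:,2]<.15)&(c[:,0]-c[:,2]>15)]
b=cv2.minAreaRect(t[:,:2].astype(np.float32)*1000);print(len(t),b,t.mean(0),t[:,2].max())
g=np.r_[np.array(b[0])/1000]
for zz in(.25,.131):print(plan([g[0],g[1],zz],12.7))
```

```text
1501 ((460.6466064453125, 332.6257629394531), (15.981009483337402, 53.39996337890625), 12.356801986694336) [0.46020466 0.33374433 0.13897921] 0.1414383326800221
(array([ 0.0187,  0.0013, -0.001 ]), array([-0.0018, -0.0001,  0.0003]))
(array([0.0187, 0.0015, 0.118 ]), array([-0.0018, -0.0001,  0.0003]))
```

>>> apply_moves --deltas "0.01 0.001 0.01 0 0 0; 0.0185 0.002 0.03 0 0 0; 0.0185 0.002 0.06 0 0 0; 0.0185 0.002 0.09 0 0 0; 0.0185 0.002 0.117 0 0 0"

```text
time: 9.78
eef_pos: [0.4629, 0.3286, 0.1313]
eef_rot: [0.627, 0.779, -0.001, -0.0]
force: [-0.1, 0.8, -0.8]
grip_width: 0.0349
```

Run:
```python
from h import *
d=r.read_camera("wrist");save(d,"w6.png");print(r.observe()["eef_pos"],r.observe()["force"],plan([.4617,.3323,.131],12.6))
d=r.read_camera("side");save(d,"s6.png",(150,240,390,460),2.5)
```

```text
[0.46151906 0.32774095 0.12806603] [-1.80276231 -1.52498612 -4.53328342] (array([ 0.0044,  0.0011, -0.0029]), array([-0.0056,  0.002 , -0.0038]))
```

View pics/w6.png

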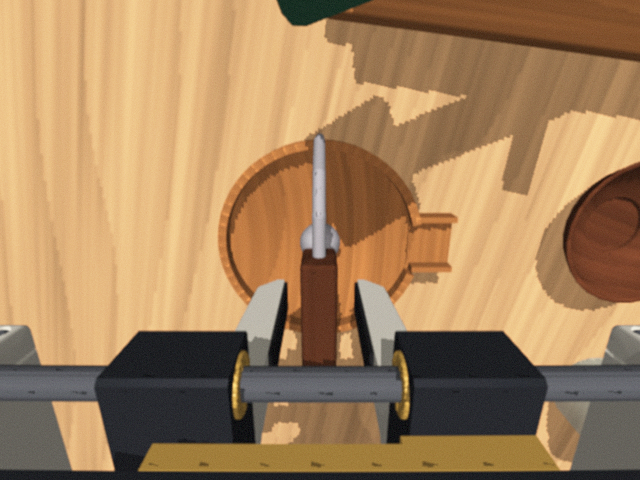

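View pics/s6.png

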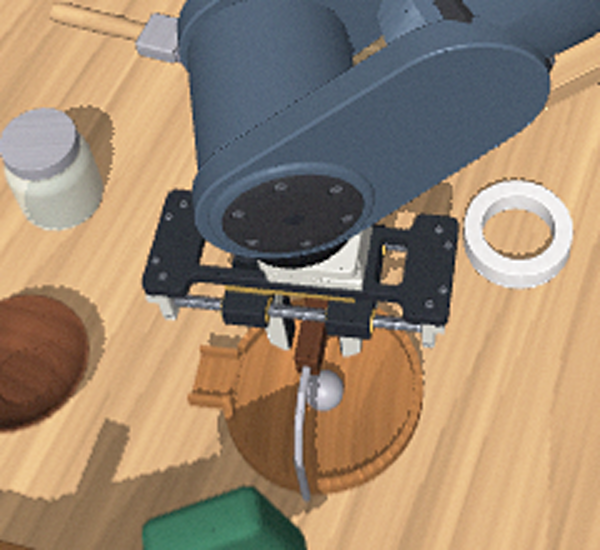

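>>> apply_moves --deltas "0.001 0 -0.001 0 0 0; 0.003 0 -0.001 0 0 0; 0.003 0 -0.001 0 0 0; 0.003 0 -0.001 0 0 0; 0.003 0 -0.001 0 0 0"

```text
time: 10.5
eef_pos: [0.4624, 0.3327, 0.1343]
eef_rot: [0.626, 0.78, 0.0, 0.0]
force: [0.1, 0.6, -0.7]
grip_width: 0.0347
```

Run:
```python
from h import *
print(r.observe()["eef_pos"],r.observe()["force"],plan([.4617,.3323,.131],12.6))
```

```text
[0.46240269 0.33268431 0.13432334] [ 0.09141349  0.55609289 -0.6694597 ] (array([-0.0002, -0.0008,  0.0033]), array([ 0.0003, -0.0001, -0.0021]))
```

>>> apply_moves --deltas "0 0 0.002 0 0 0; 0 0 0.003 0 0 0; 0 0 0.003 0 0 0; 0 0 0.003 0 0 0; 0 0 0.003 0 0 0" --claw -0.56 --grip_force 5

```text
time: 11.12
eef_pos: [0.4624, 0.3326, 0.1312]
eef_rot: [0.626, 0.78, -0.0, -0.0]
force: [-0.0, -0.2, 0.5]
grip_width: 0.0208
```

>>> apply_moves --deltas "0 0 0 0 0 0; 0 0 0 0 0 0; 0 0 0 0 0 0; 0 0 0 0 0 0; 0 0 0 0 0 0" --claw -0.64

```text
time: 11.75
eef_pos: [0.4623, 0.3326, 0.1311]
eef_rot: [0.626, 0.78, -0.0, -0.0]
force: [-2.6, 0.4, 1.0]
grip_width: 0.017
```

>>> apply_moves --deltas "0 0 0 0 0 0; 0 0 0 0 0 0; 0 0 0 0 0 0; 0 0 0 0 0 0; 0 0 0 0 0 0" --claw -0.8

```text
time: 12.38
eef_pos: [0.4623, 0.3326, 0.1311]
eef_rot: [0.626, 0.78, -0.0, -0.0]
force: [-2.3, -0.9, 1.1]
grip_width: 0.0166
```

>>> apply_moves --deltas "0 0 0 0 0 0; 0 0 0 0 0 0; 0 0 0 0 0 0; 0 0 0 0 0 0; 0 0 0 0 0 0" --claw -1 --grip_force 30

```text
time: 13.0
eef_pos: [0.4624, 0.3326, 0.131]
eef_rot: [0.626, 0.78, -0.0, 0.0]
force: [0.2, -0.4, -3.6]
grip_width: 0.0158
```

Run:
```python
from h import *
d=r.read_camera("wrist");save(d,"w7.png");o=r.observe();print(o["eef_pos"],o["force"],o["grip_width"],R.from_quat(o["eef_rot"]).as_matrix().round(3))
```

```text
[0.46234682 0.33260832 0.13097805] [-0.38842675  0.23103942 -3.82948654] 0.015466801629958091 [[-0.216  0.976 -0.   ]
 [ 0.976  0.216 -0.   ]
 [-0.    -0.    -1.   ]]
```

View pics/w7.png

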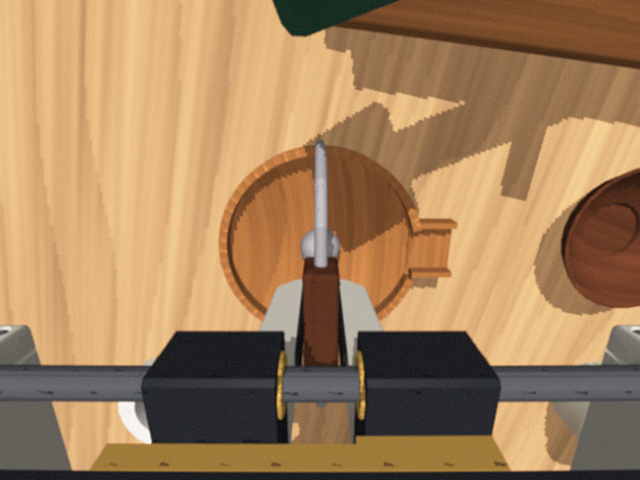

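The fingers have the grip, with the ball still in the middle at (320,245). I'll lift it gently.

>>> apply_moves --deltas "0 0 -0.001 0 0 0; 0 0 -0.003 0 0 0; 0 0 -0.006 0 0 0; 0 0 -0.010 0 0 0; 0 0 -0.014 0 0 0" --grip_force 35

```text
time: 13.68
eef_pos: [0.4624, 0.3327, 0.1455]
eef_rot: [0.626, 0.78, 0.0, 0.0]
force: [0.6, 0.1, -3.5]
grip_width: 0.0158
```

Run:
```python
from h import *
d=r.read_camera("wrist");save(d,"w8.png");o=r.observe();print(o["eef_pos"],o["force"],o["grip_width"])
d=r.read_camera("side");save(d,"s8.png",(150,240,390,460),2.5)
```

```text
[0.46261485 0.33279709 0.14602543] [ 0.04724116 -0.14651779 -3.9150683 ] 0.015797045965250472
```

View pics/w8.png

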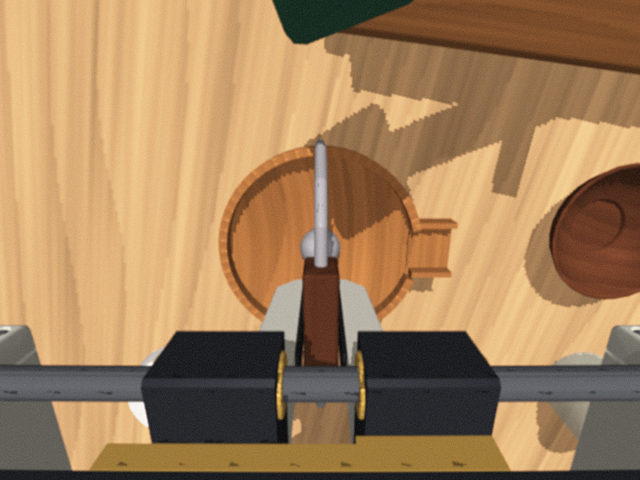

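View pics/s8.png

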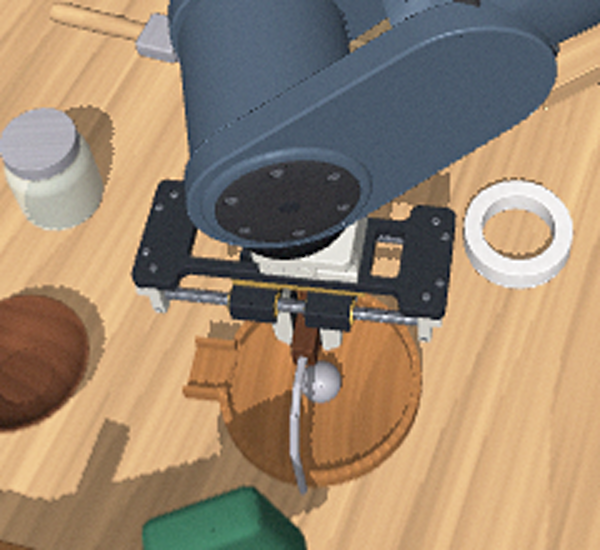

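It is off the bench: the wrist reads 3.9 N, and the ball hasn't moved in the wrist view. I'll keep lifting.

>>> apply_moves --deltas "0 0 -0.003 0 0 0; 0 0 -0.007 0 0 0; 0 0 -0.013 0 0 0; 0 0 -0.020 0 0 0; 0 0 -0.027 0 0 0"

```text
time: 14.4
eef_pos: [0.4624, 0.3327, 0.1727]
eef_rot: [0.626, 0.78, 0.0, 0.0]
force: [1.2, 0.4, -4.0]
grip_width: 0.0158
```

>>> apply_moves --deltas "0 0 -0.008 0 0 0; 0 0 -0.016 0 0 0; 0 0 -0.024 0 0 0; 0 0 -0.032 0 0 0; 0 0 -0.040 0 0 0"

```text
time: 15.02
eef_pos: [0.4624, 0.3326, 0.2127]
eef_rot: [0.626, 0.78, -0.0, 0.0]
force: [0.4, -0.5, -3.1]
grip_width: 0.0158
```

>>> apply_moves --deltas "0 0 -0.008 0 0 0; 0 0 -0.016 0 0 0; 0 0 -0.024 0 0 0; 0 0 -0.032 0 0 0; 0 0 -0.040 0 0 0"

```text
time: 15.65
eef_pos: [0.4623, 0.3326, 0.2527]
eef_rot: [0.626, 0.78, -0.0, -0.0]
force: [0.2, -0.7, -5.0]
grip_width: 0.0159
```

>>> apply_moves --deltas "0 0 -0.007 0 0 0; 0 0 -0.012 0 0 0; 0 0 -0.015 0 0 0; 0 0 -0.017 0 0 0; 0 0 -0.017 0 0 0"

```text
time: 16.27
eef_pos: [0.4624, 0.3326, 0.2691]
eef_rot: [0.626, 0.78, -0.0, -0.0]
force: [0.6, -0.9, -4.3]
grip_width: 0.0159
```

Run:
```python
from h import *
d=r.read_camera("wrist");save(d,"w9.png");o=r.observe();print(o["eef_pos"],o["force"],o["grip_width"],o["joint_positions"])
print(plan(tw(0,.098,.27),-92.1))
```

```text
[0.46230914 0.33262565 0.26902682] [ 0.25076013 -0.29304237 -3.79483759] 0.015561549887272697 [5.41934575e-01 3.61911742e-01 1.57023313e+00 3.42692323e-05
 1.20960907e+00 3.24061348e-01]
(array([-0.2536,  0.0342, -0.001 ]), array([-1.0000e-04,  2.0000e-04,  1.8253e+00]))
```

View pics/w9.png

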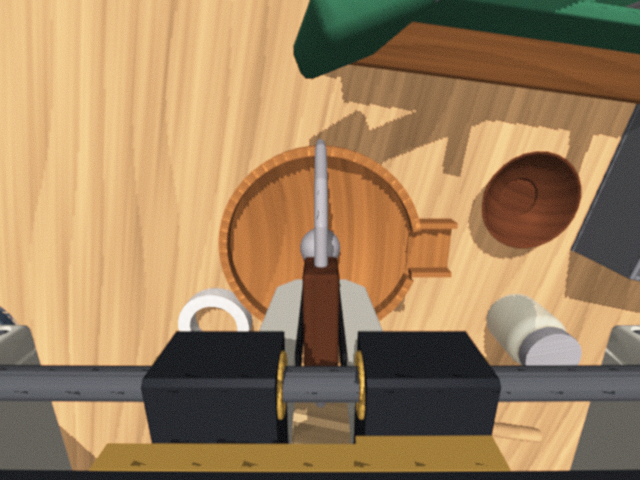

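The ball is central at (320,245) and the dish is level. I'll carry it straight across with slow ramps, then turn it.

>>> apply_moves --deltas "-0.001 0 0 0 0 0; -0.004 0.0005 0 0 0 0; -0.009 0.0012 0 0 0 0; -0.016 0.0021 0 0 0 0; -0.025 0.0034 0 0 0 0"

```text
time: 16.95
eef_pos: [0.4713, 0.3084, 0.2691]
eef_rot: [0.626, 0.78, -0.0, 0.0]
force: [1.0, 0.1, -3.5]
grip_width: 0.0157
```

>>> apply_moves --deltas "-0.010 0.0013 0 0 0 0; -0.020 0.0027 0 0 0 0; -0.030 0.004 0 0 0 0; -0.040 0.0054 0 0 0 0; -0.050 0.0067 0 0 0 0"

```text
time: 17.58
eef_pos: [0.4887, 0.2609, 0.2691]
eef_rot: [0.626, 0.78, 0.0, -0.0]
force: [0.2, 0.2, -3.9]
grip_width: 0.0159
```

Run:
```python
from h import *
d=r.read_camera("wrist");save(d,"w10.png")
```

View pics/w10.png

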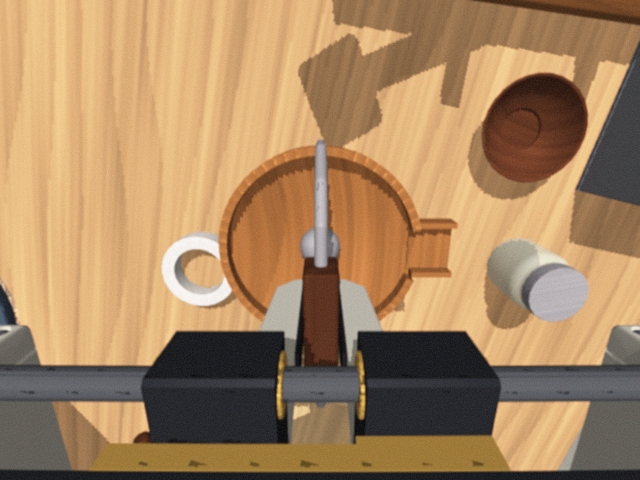

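The ball still sits at (320,245).

>>> apply_moves --deltas "-0.001 0 0 0 0 0; -0.004 0.0005 0 0 0 0; -0.009 0.0012 0 0 0 0; -0.016 0.0021 0 0 0 0; -0.025 0.0034 0 0 0 0"

```text
time: 18.25
eef_pos: [0.4973, 0.2374, 0.2691]
eef_rot: [0.626, 0.78, -0.0, 0.0]
force: [0.2, 0.1, -3.7]
grip_width: 0.0156
```

>>> apply_moves --deltas "-0.010 0.0013 0 0 0 0; -0.020 0.0027 0 0 0 0; -0.030 0.004 0 0 0 0; -0.040 0.0054 0 0 0 0; -0.050 0.0067 0 0 0 0"

```text
time: 18.88
eef_pos: [0.5148, 0.1899, 0.2691]
eef_rot: [0.626, 0.78, 0.0, 0.0]
force: [-0.2, 0.2, -3.9]
grip_width: 0.0154
```

>>> apply_moves --deltas "-0.010 0.0013 0 0 0 0; -0.020 0.0027 0 0 0 0; -0.030 0.004 0 0 0 0; -0.040 0.0054 0 0 0 0; -0.050 0.0067 0 0 0 0"

```text
time: 19.5
eef_pos: [0.5321, 0.1426, 0.2691]
eef_rot: [0.626, 0.78, -0.0, -0.0]
force: [-0.2, -0.7, -3.9]
grip_width: 0.0153
```

>>> apply_moves --deltas "-0.010 0.0013 0 0 0 0; -0.019 0.0026 0 0 0 0; -0.027 0.0036 0 0 0 0; -0.034 0.0046 0 0 0 0; -0.040 0.0054 0 0 0 0"

```text
time: 20.12
eef_pos: [0.5459, 0.1049, 0.2691]
eef_rot: [0.626, 0.78, -0.0, -0.0]
force: [-0.6, -0.5, -3.3]
grip_width: 0.0156
```

>>> apply_moves --deltas "-0.005 0.0007 0 0 0 0; -0.009 0.0012 0 0 0 0; -0.012 0.0016 0 0 0 0; -0.0135 0.0018 0 0 0 0; -0.014 0.0019 0 0 0 0"

```text
time: 20.75
eef_pos: [0.5506, 0.092, 0.2691]
eef_rot: [0.626, 0.78, 0.0, -0.0]
force: [0.7, -0.1, -3.5]
grip_width: 0.0161
```

>>> apply_moves --deltas "0 0 0 0 0 0.01; 0 0 0 0 0 0.03; 0 0 0 0 0 0.06; 0 0 0 0 0 0.10; 0 0 0 0 0 0.15"

```text
time: 21.38
eef_pos: [0.5506, 0.0921, 0.2691]
eef_rot: [0.684, 0.73, 0.0, -0.0]
force: [-0.3, 0.5, -3.7]
grip_width: 0.0158
```

Run:
```python
from h import *
d=r.read_camera("wrist");save(d,"w11.png");o=r.observe();print(o["eef_pos"],o["joint_positions"])
print(plan(tw(0,.098,.265),-92.1))
```

```text
[0.55064039 0.09205513 0.26915106] [ 8.22588450e-02  3.40806650e-01  1.60000007e+00 -5.01844186e-07
  1.20074482e+00  1.94922861e-02]
(array([ 0.0004, -0.0001,  0.0042]), array([ 0.    , -0.    ,  1.6702]))
```

View pics/w11.png

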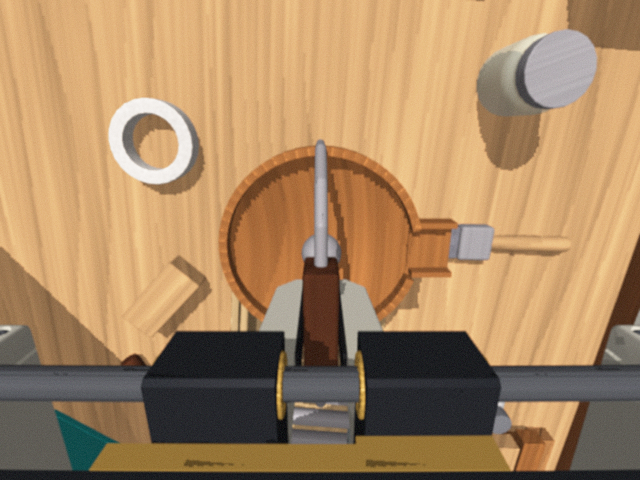

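>>> apply_moves --deltas "0 0 0 0 0 0.02; 0 0 0 0 0 0.06; 0 0 0 0 0 0.12; 0 0 0 0 0 0.18; 0 0 0 0 0 0.24"

```text
time: 22.05
eef_pos: [0.5506, 0.092, 0.2691]
eef_rot: [0.766, 0.643, -0.0, -0.0]
force: [-1.0, -0.7, -3.4]
grip_width: 0.0157
```

>>> apply_moves --deltas "0 0 0 0 0 0.06; 0 0 0 0 0 0.12; 0 0 0 0 0 0.18; 0 0 0 0 0 0.24; 0 0 0 0 0 0.3"

```text
time: 22.68
eef_pos: [0.5506, 0.092, 0.2692]
eef_rot: [0.853, 0.521, 0.0, 0.0]
force: [-0.4, -0.3, -3.5]
grip_width: 0.0161
```

>>> apply_moves --deltas "0 0 0 0 0 0.06; 0 0 0 0 0 0.12; 0 0 0 0 0 0.18; 0 0 0 0 0 0.24; 0 0 0 0 0 0.3"

```text
time: 23.3
eef_pos: [0.5506, 0.092, 0.2691]
eef_rot: [0.922, 0.388, -0.0, 0.0]
force: [0.3, 0.4, -3.4]
grip_width: 0.0156
```

Run:
```python
from h import *
d=r.read_camera("wrist");save(d,"w12.png");o=r.observe();print(o["eef_pos"],o["joint_positions"])
print(plan(tw(0,.098,.265),-92.1))
```

```text
[0.55063771 0.09203069 0.26914324] [ 8.22241739e-02  3.40806869e-01  1.60001964e+00 -2.11127375e-05
  1.20073495e+00  8.59346490e-01]
(array([ 0.0002, -0.0004,  0.0041]), array([ 0.    , -0.    ,  0.8303]))
```

View pics/w12.png

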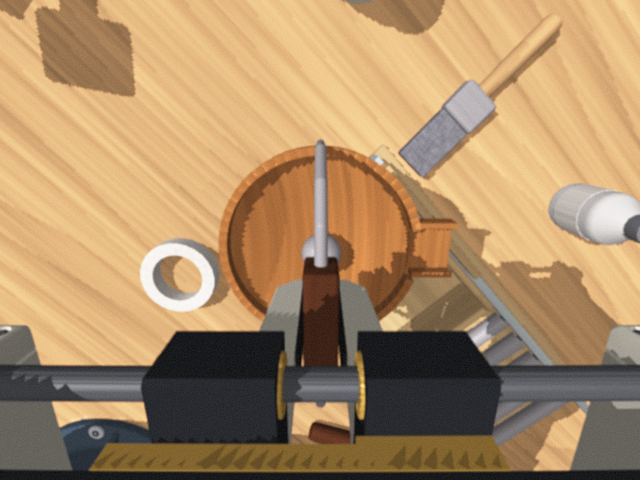

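>>> apply_moves --deltas "0 0 0 0 0 0.02; 0 0 0 0 0 0.06; 0 0 0 0 0 0.12; 0 0 0 0 0 0.18; 0 0 0 0 0 0.24"

```text
time: 23.98
eef_pos: [0.5506, 0.092, 0.2691]
eef_rot: [0.961, 0.275, -0.0, -0.0]
force: [0.1, -0.0, -3.9]
grip_width: 0.0156
```

>>> apply_moves --deltas "0 0 0 0 0 0.06; 0 0 0 0 0 0.12; 0 0 0 0 0 0.18; 0 0 0 0 0 0.24; 0 0 0 0 0 0.3"

```text
time: 24.6
eef_pos: [0.5506, 0.092, 0.2691]
eef_rot: [0.992, 0.128, -0.0, 0.0]
force: [-0.1, -0.5, -3.6]
grip_width: 0.0156
```

>>> apply_moves --deltas "0 0 0 0 0 0.06; 0 0 0 0 0 0.12; 0 0 0 0 0 0.18; 0 0 0 0 0 0.23; 0 0 0 0 0 0.26"

```text
time: 25.22
eef_pos: [0.5506, 0.092, 0.2692]
eef_rot: [1.0, -0.001, 0.0, 0.0]
force: [-0.7, -0.0, -3.6]
grip_width: 0.0159
```

>>> apply_moves --deltas "0 0 0 0 0 0.02; 0 0 0 0 0 0.03; 0 0 0.001 0 0 0.03; 0 0 0.003 0 0 0.03; 0 0 0.004 0 0 0.03"

```text
time: 25.85
eef_pos: [0.5506, 0.092, 0.2649]
eef_rot: [1.0, -0.016, -0.0, -0.0]
force: [-0.3, 0.1, -4.1]
grip_width: 0.0156
```

Run:
```python
from h import *
o=r.observe();print(o["eef_pos"],o["joint_positions"])
print(plan(tw(0,.098,.265),-92.1))
for n in["wrist","side","top"]:
    d=r.read_camera(n);X=cloud(d);np.savez(n+"13.npz",W=X,im=d["image"])
    save(d,n+"13.png",*([(200,130,420,330),3] if n=="side" else [(200,130,500,330),2.6] if n=="top" else []))
```

```text
[0.5505623  0.09203165 0.26491637] [8.22151379e-02 3.44741533e-01 1.60521112e+00 3.07201246e-05
 1.19190082e+00 1.68425244e+00]
(array([-0.    , -0.0004, -0.0001]), array([0.    , 0.0003, 0.0054]))
```

View pics/wrist13.png

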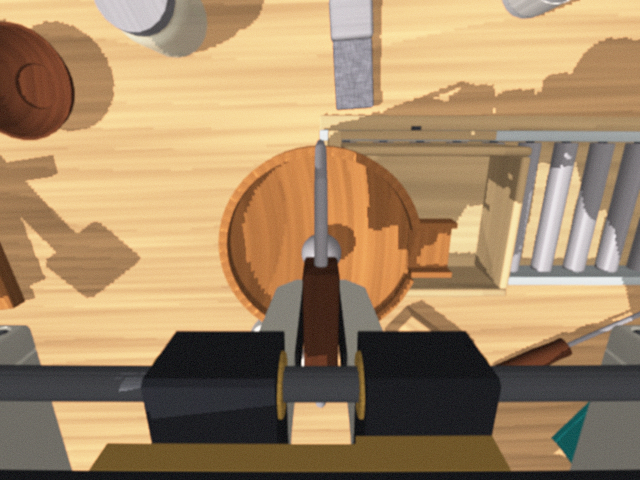

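View pics/side13.png

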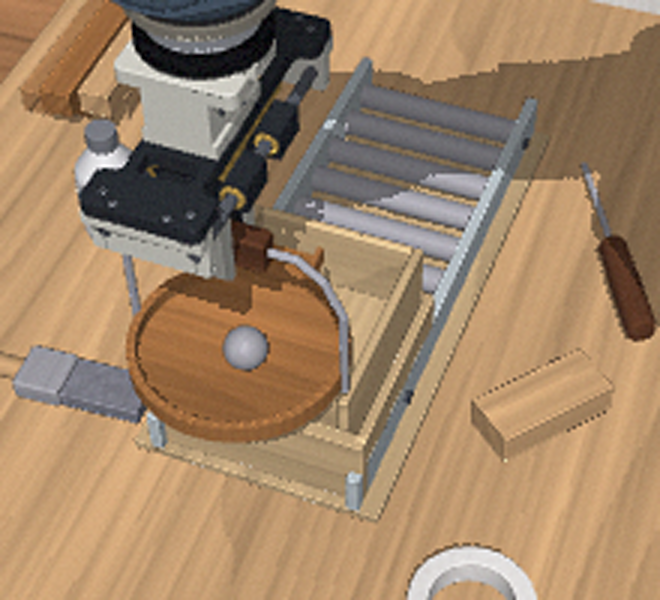

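View pics/top13.png

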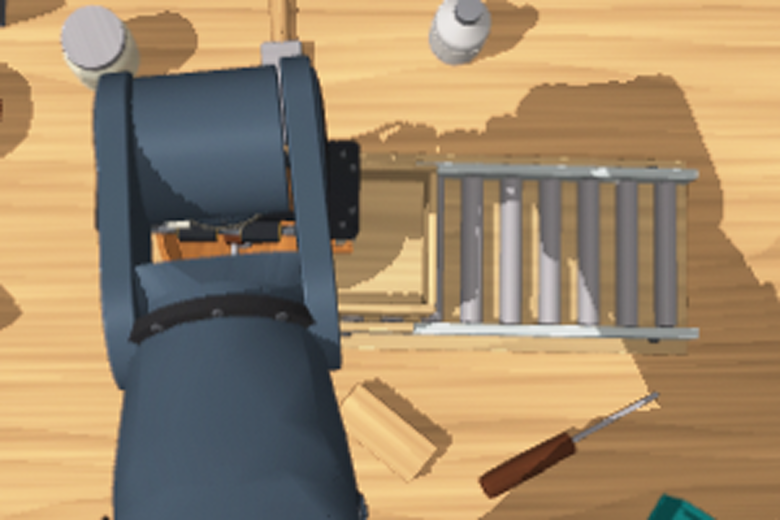

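The spout points at the crate's far end with its tip at (455,248) in the wrist view. The ball is central and the crate is against the stop. I'll check this in numbers.

Run:
```python
from h import *
from scipy.optimize import least_squares
z=np.load("wrist13.npz");W=z["W"]
s=W[218:278,415:458].reshape(-1,3);s=s[(s[:,2]>.13)&(s[:,2]<.18)]
t=(s-TO)@TY;x=(s-TO)@TX;print("spout n",len(s),"y min",np.percentile(t,[1,3]),"x mid",(np.percentile(x,2)+np.percentile(x,98))/2,"z",np.percentile(s[:,2],[5,50,95]))
tip=t<np.percentile(t,15);print("tip x",x[tip].min(),x[tip].max())
for n in("side","wrist"):
    X=np.load(n+"13.npz")["W"].reshape(-1,3)
    T=np.c_[(X-TO)@TX,(X-TO)@TY,X[:,2]]
    rr=np.hypot(T[:,0],T[:,1]-.098)
    k=(rr>.0685)&(rr<.0735)&(T[:,2]>.155)&(T[:,2]<.178)&(T[:,1]>.04);a=T[k]
    if len(a)>20:
        A=np.c_[a[:,:2]-[0,.098],np.ones(len(a))];c=np.linalg.lstsq(A,a[:,2],rcond=None)[0];print(n,"rim plane",len(a),c.round(4))
    # ball sphere fit
    b=T[(rr<.03)&(T[:,2]>.152)&(T[:,2]<.18)]
    if len(b)>15:
        f=least_squares(lambda p:np.linalg.norm(b-p,axis=1)-.015,[0,.098,.159],loss="soft_l1",f_scale=.001);print(n,"ball",len(b),f.x.round(4))
X=np.load("side13.npz")["W"].reshape(-1,3);T=np.c_[(X-TO)@TX,(X-TO)@TY,X[:,2]]
k=(abs(T[:,0])<.08)&(T[:,1]<.12)&(T[:,1]>-.2)&(abs(T[:,2]-.105)<.004);print("crate rim y range",np.percentile(T[k,1],[1,99]))
```

```text
spout n 2130 y min [0.00161502 0.00214138] x mid -0.001787251488739771 z [0.15750086 0.15898101 0.16891796]
tip x -0.02333282273807134 0.01904142082495275
side rim plane 309 [0.0015 0.0201 0.1665]
side ball 175 [-0.004   0.0988  0.1603]
wrist rim plane 2790 [ 0.0399 -0.0052  0.1662]
wrist ball 468 [-0.0071  0.0987  0.1611]
crate rim y range [-0.07874669  0.0801715 ]
```

Everything is within limits, so one call to settle and then I'll hand it in.

>>> apply_moves --deltas "0 0 0 0 0 0; 0 0 0 0 0 0; 0 0 0 0 0 0; 0 0 0 0 0 0; 0 0 0 0 0 0"

```text
time: 26.62
eef_pos: [0.5506, 0.092, 0.2651]
eef_rot: [1.0, -0.016, -0.0, -0.0]
force: [-0.4, -1.3, -3.9]
grip_width: 0.0162
```

Run:
```python
from h import *
o=r.observe();print(o["time"],o["eef_pos"],o["force"],o["grip_width"],abs(o["joint_velocities"]).max())
print(r.sign_off())
```

```text
26.625 [0.55063111 0.09204839 0.26509733] [-0.4174844  -1.26962781 -3.90043696] 0.016216339818509628 0.0018176261153125166
the job is handed in; nothing more can be done
None
```

I pushed the plywood crate home against the stop, then lifted the dish by its grip, carried it over, turned it about 105° and handed in at 26.6 s. It was still in the fingers and level, with its spout over the crate.

Last checks (the hand-in reports no verdict):
- **Crate:** its rim spans y = -79 to +80 mm in the track's frame, so it is home. The last push met the stop at about 25 N.
- **Spout:** the tip is about 2 mm from the bay centre both along and across the track. By the tool's measured angle, it points along -y to within 0.01 rad.
- **Height:** the dish's underside is about 133 mm up, roughly 28 mm above the crate's rim.
- **Ball:** 4 to 7 mm from the dish's axis, well within the 25 mm limit.
- **Holding:** the arm was still, and the wrist carried 3.9 N, which matches the dish plus the ball.
- **Bystanders:** none looked moved in the pictures, but I did not measure them again.

**Disagreements:** the side and wrist cameras gave slightly different dish tilts, about 0.02 and 0.04 rad. Both are within the 0.12 limit. The top and side cameras differed by about 3 mm along the track.

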